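Uncover a lens housing and hold a coating gauge square on its marked spot

TASK

Take the clear dust cover off the lens housing and hang it by its handle on the long hook of the tool rack. Then take the pen-shaped coating gauge out of its stand and press its spring tip lightly and square onto the housing's slanted top face, inside the marked ring, until the tip is about half pushed in. Finish while still holding the gauge there; be gentle with the housing, leave its tilt as it is set, and leave the other things on the bench alone.

Things in the scene. Friction and masses are not known exactly. Their poses are not given: they have to be found in the camera images.
- cover: Clear rectangular dust cover, open below, 114 (x) x 134 (y) x 95 mm high, walls 3 mm, 180 to 290 g, standing on the bench over the work holder, sides parallel to the holder's. On top a rigid black bail handle along its y: legs at y = +-46 mm, level bar 9 mm thick (x), 9 mm high, 100 mm long; clear opening under the bar 84 mm wide, 44 mm high. Origin: centre of the underside, z up.
- cover_handle (a point): Middle of the cover handle's bar, 143.5 mm above the cover's underside; axes as the cover's: the bar lies along y and is 9 mm thick along x (9 mm high). Pinched from above about 27 mm to one side of the middle, it leaves the middle free for the hook.
- rack: Grey sheet-steel tool rack, fixed: panel 200 mm wide (y), 228 mm tall, on a 90 x 200 mm foot, one long steel hook in the middle pointing along the rack's -x (slanting towards the robot and the housing), two tools hung flat on the panel 75 mm to either side. Origin on the bench under the panel, which lies at x = +5 to +11 mm.
- hook_seat (a point): Point on top of the long hook's level rod (8 mm round, top 205 mm above the bench) where the handle's bar should rest; axes as the rack's. The rod is clear from the panel, 90 mm behind (+x; panel top 23 mm higher than this point), to 18 mm in front (-x), where it turns up to 16 mm above this point, ending 36 mm in front.
- housing: Dark anodised lens housing, 54 (x) x 58 (y) x 34 mm, clamped in the tilting cradle of the work holder under the cover; lens tube at +x, rubber eyepiece at -x. Origin on the tilt axis (along y), 22 mm under its flat top face; z is that face's outward normal, tilted 0.12 to 0.36 rad from vertical to its own -x side (roughly the robot), held by stiff friction (5 N m). Top under 86 mm above the bench.
- spot (a point): The marked spot: centre of a white printed ring, 13 mm across (6 mm clear radius), in the middle of the housing's top face; about 72 mm above the bench. Axes as the housing's: z is the face normal.
- holder: Steel work holder, fixed to the bench: base 96 x 106 x 10 mm with two uprights carrying the cradle's tilt axis along y, 50 mm above the bench. Origin: centre of the underside.
- stand: Fixed square aluminium gauge stand, 66 x 66 x 68 mm high, with a vertical well in the middle: 28 mm across for the top 28 mm, then 19 mm. The gauge stands in it nose down and lifts out straight up by 55 mm or more. Origin: centre of the underside.
- gauge: Pen-shaped coating gauge, 100 to 160 g, round: grey body 26 mm across from z = 25 to 125 mm, nose 16 mm across from z = 0 to 25 mm. Origin at the nose end on the axis; z runs along the axis to the blunt top. At the start it stands upright in the stand, origin 15 mm and top 140 mm above the bench, its upper 72 mm clear of the stand. Any grasp yaw is as good.
- probe_tip (a point): Round end (7 mm across) of the gauge's spring tip, on the axis, 10 mm beyond the nose end (at gauge z = -10 mm) when fully out. z axis as the gauge's.
- probe (a joint): How far the spring tip is pushed into the gauge, m: 0 fully out, 0.008 fully in. Spring 0.5 N at the start of travel plus 0.5 N per mm, so half in (4 mm) is about 2.5 N.
- bottle: Bystander: square blue solvent bottle, 62 x 62 x 95 mm with a raised flip lid to 141 mm, on a pink foam block 100 x 100 x 45 mm. Origin: centre of underside.
- spanner: Bystander: steel lens spanner with a T bar, 48 mm across, 82 mm tall, standing. Origin: centre of underside.
- retainer: Bystander: black retaining ring lying flat, 42 mm across, 5 mm high. Origin: centre of underside.
- bin: Bystander: black open parts bin, 110 x 170 x 45 mm, with lens mounts in it. Origin: centre of underside.
- driver: Bystander: screwdriver with green handle, 170 mm, lying flat along its x.
- cup: Bystander: black cup, 72 mm across, 75 mm tall, with syringes that reach about 125 mm. Origin: centre of underside.
- eyecap: Bystander: small black rubber cap, 34 mm across, 24 mm high. Origin: centre of underside.
Not all that is in view belongs to the job. Leave any blue or pink look-alike of the cover alone.

How it is judged:
By the outcome, as a careful person would: the job done as asked, in the order asked, and still so for the second after the job is handed in, while the arm keeps its last pose, push and grip.
It also fails if it takes over 58 s, if anything falls off the work surface, if the arm or the gripper's body presses on something with over 40 N, if the wrist force passes 120 N, or if a joint passes its speed limit or range.

ROBOT

A 6-joint arm with a two-finger parallel gripper is mounted at the origin on the work surface. World frame = base frame: x ahead of the robot, y to its left, z up, the work surface at z = 0. Lengths are in m, angles in rad, forces in N, time in s.
With the tool pointing down it reaches from about 0.3 to 0.825 m from the base axis. Payload 5.4 kg.
Tool frame: the origin (TCP) lies between the finger pads; the fingertips stand 17 mm ahead of it and the grasp point (between the pads) lies 2 mm behind it; z points along the fingers, y is the line along which they close (so a half turn about z gives the same grasp; the last joint's range is limited). The gripper opens to 92 mm and grips with 3 to 60 N. Pads are 20 mm wide; open, the fingers measure 128 mm over their backs; the gripper's body (75 mm by 189 mm) begins 69 mm behind the grasp point.
Start: joints at [-1.466, 0.158, 1.597, -0, 1.386, -0.21], TCP at [0.178, -0.547, 0.232] pointing down, gripper open.
Joint ranges: [-2.91, 2.91], [-0.94, 2.29], [0.18, 2.7], [-1.29, 4.43], [0.17, 2.64], [-3, 3]. Speed limits (rad/s): [2.57, 2.57, 3.14, 3.14, 3.14, 3.14].

INTERFACE

Orientations are given as a unit quaternion [x, y, z, w].
In Python, from cell import r, kinematics, cams, models gives the robot as it stands. The module is installed in compiled form; this text tells all that it offers. Calls block until the motion is done:
- r.move_pose(position, orientation): joint-space move of the TCP to a pose.
- r.movel(position, rot=None, v=0.15): straight line of the TCP; rot=None keeps the orientation; v is the mean speed in m/s.
- r.goto_joints(angles): joint-space move.
- r.command_gripper(opening, force=None): finger opening in m; force is the grip in N (None keeps the last); returns when the fingers have stopped.
- r.pause(seconds).
- kinematics.solve_ik(position, orientation): joint angles nearest the present ones, or None.
- cams.get_image(name): name is "scene" or "top"; returns a dict with "img" (384x512x3 uint8, blue, green, red), "camera_matrix" (3x3 intrinsics, pixels), "position" and "rotation" of the camera in the world. Camera axes: x right, y up, looking along -z (the intrinsics and any distortion apply to the point x, -y, -z); pixel columns grow to the right and rows downward; lengths in m; the calibration is good to about 2 mm. A picture is of the moment at which its call begins. There is no depth.
A pose or a line that the arm cannot do raises r.IKError and nothing moves.
- r.sign_off(): hands the job in; it is judged then, once.
Trained networks look in the newest picture that a camera, given by its name, has taken for a name from the list of things; names that differ only in an ending like _2 or _b are one class to them, and where a whole thing is asked for, a point or a joint stands for the part that bears it (a point fixed in the world has none). Each returns a list of dicts, best first, with "confidence" (0 to 1); they miss things now and then, are a little off and sometimes report something else, mostly with a low value. They report only what shows in the picture. A call takes as long as a camera call. They do not tell look-alikes from the thing itself.
- models.search_frame(camera, name): "xyz" ([x, y, z] in m, in world coordinates, good to about 4 mm: the middle of the surface that is visible of it).
- models.regions_of(camera, name): "mask" (384x512 bool, what is visible of it).
- models.pinpoint(camera, name): "xyz" ([x, y, z] in m, in world coordinates, good to about 4 mm: a listed point, or the origin of a listed thing).
Readings, each from a call of its own:
- r.current_clock(): time.
- r.current_qpos(): joint angles.
- r.current_qvel(): joint speeds.
- r.current_joint_torque(): joint torques, N m.
- r.current_position(): TCP position.
- r.current_ee_rot(): TCP orientation.
- r.current_wrist_force(): force on the tool from outside, world axes, zero at the start.
- r.current_ft_torque(): the same for the moment, N m.
- r.current_finger_gap(): finger opening in m.
- r.current_grasp_force(): force on a finger pad.
Only numpy, scipy, OpenCV 4.12 (cv2) and the standard library are available. Lean on these libraries where they do the work, as an engineer would, in place of code of your own. Each camera call takes 0.05 s, during which the arm holds its last target. There are 200 camera calls.

## Working session

There is one attempt and no reset: what is moved stays moved. The work goes in short steps, each a Python script; the robot and the scene stay as the last script left them, time stands still between calls to the robot, and variables do not carry over. Pictures are saved under pics/ and viewed, at most 10 in all, crops included, and the job is handed in when it is done.

```bash
mkdir -p pics
python3 - <<'E'
from cell import r,kinematics,cams,models
import cv2,numpy as np
for c in("scene","top"):
    d=cams.get_image(c); cv2.imwrite(f"pics/{c}0.png",d["img"]); print(c,d["position"],np.round(d["rotation"],3).tolist(),d["camera_matrix"].tolist(),[k for k in d])
    for n in("cover","cover_handle","rack","hook_seat","housing","spot","holder","stand","gauge","bottle"):
        print(n,[(np.round(x["xyz"],3).tolist(),round(x["confidence"],2)) for x in models.pinpoint(c,n)[:3]])
print(r.current_clock())
E
```

```text
scene [ 1.02186895 -0.73352568  0.91371809] [0.404, 0.125, 0.276, 0.863] [[456.92751268728824, 0.0, 254.65037222335283], [0.0, 456.92751268728824, 185.8810060259309], [0.0, 0.0, 1.0]] ['img', 'camera_matrix', 'position', 'rotation']
cover [([0.256, -0.321, 0.006], 0.98), ([0.536, 0.011, -0.002], 0.69), ([0.266, 0.349, 0.002], 0.59)]
cover_handle [([0.353, -0.098, 0.142], 0.75), ([0.261, 0.348, 0.145], 0.75), ([0.257, -0.316, 0.143], 0.72)]
rack [([0.534, 0.366, -0.003], 0.76)]
hook_seat [([0.524, 0.284, 0.207], 0.9)]
housing []
spot [([0.702, 0.019, 0.003], 0.67)]
holder []
stand [([0.566, -0.326, 0.001], 0.84)]
gauge [([0.565, -0.328, 0.017], 0.59), ([0.364, 0.214, -0.0], 0.33)]
bottle [([0.773, -0.093, 0.045], 0.58)]
top [0.4064838  0.05059111 1.44565829] [0.024, -0.041, -0.704, 0.709] [[399.5320739484291, 0.0, 263.09722324396444], [0.0, 399.5320739484291, 193.9748887682124], [0.0, 0.0, 1.0]] ['img', 'camera_matrix', 'position', 'rotation']
cover [([0.256, -0.317, 0.002], 0.91), ([0.536, 0.018, -0.002], 0.81), ([0.355, -0.094, 0.004], 0.72)]
cover_handle [([0.353, -0.1, 0.142], 0.97), ([0.528, 0.015, 0.146], 0.79), ([0.257, -0.319, 0.147], 0.78)]
rack [([0.529, 0.364, -0.005], 0.78), ([0.36, 0.219, 0.001], 0.71)]
hook_seat [([0.53, 0.279, 0.205], 0.81)]
housing []
spot []
holder [([0.771, -0.091, 0.046], 0.63)]
stand [([0.564, -0.324, -0.002], 0.59)]
gauge [([0.567, -0.325, 0.017], 0.41)]
bottle [([0.775, -0.089, 0.045], 0.9)]
1.1
```

View pics/scene0.png

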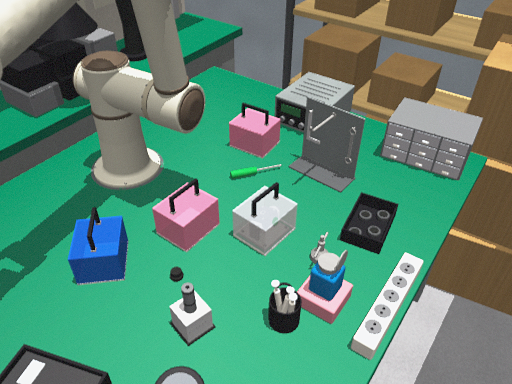

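View pics/top0.png

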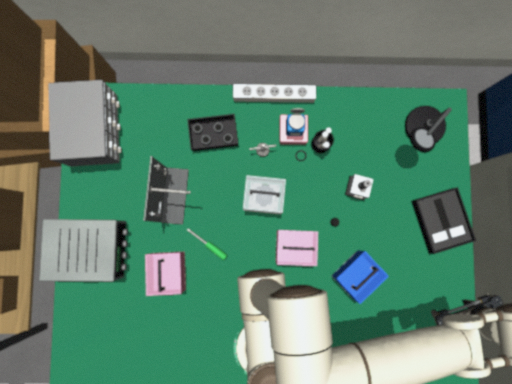

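The clear cover is at top-view pixel (264,195), world about (0.535, 0.015). The rack is at (165,192), with its hook pointing right in the image (world -y). I'll zoom in to get the yaws.

Run:
```python
import cv2
a=cv2.imread("pics/top0.png")[145:235,135:295]; cv2.imwrite("pics/c1.png",cv2.resize(a,None,fx=5,fy=5,interpolation=cv2.INTER_CUBIC))
a=cv2.imread("pics/scene0.png")[90:255,225:365]; cv2.imwrite("pics/c2.png",cv2.resize(a,None,fx=3.6,fy=3.6,interpolation=cv2.INTER_CUBIC))
```

```text
(no output)
```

View pics/c1.png

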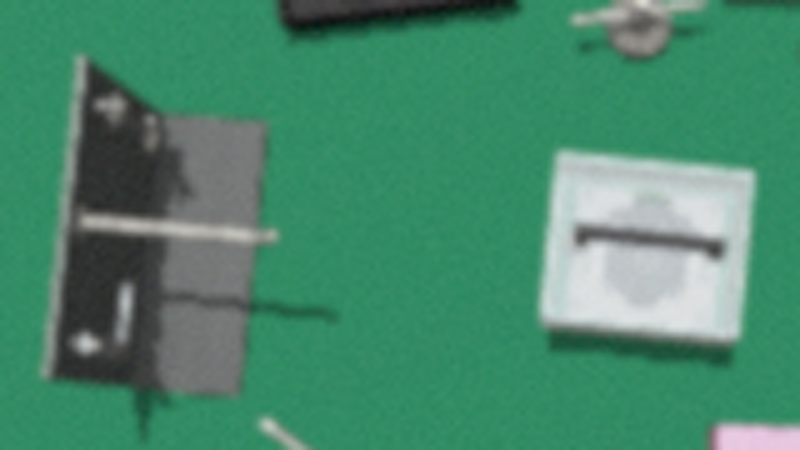

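View pics/c2.png

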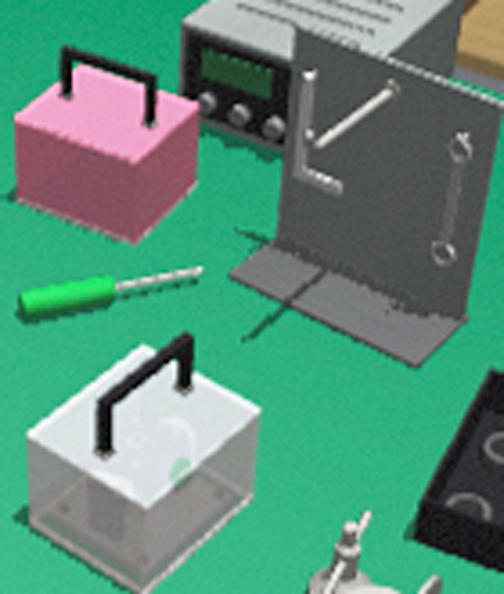

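Top crop: the panel top edge runs (82,58)–(48,380), the hook rod (80,220)–(275,237), and the bar (580,235)–(720,247). The cover corners are (558,150), (755,170), (738,343) and (542,325). The scene crop shows the same cover, with the hook rising at its tip.

```bash
cat > h.py <<'E'
from cell import r,kinematics,cams,models
import numpy as np, cv2
from scipy.spatial.transform import Rotation as R
def cam(c):
    d=cams.get_image(c); return d
def ray(d,px,z):
    K=d["camera_matrix"]; v=np.linalg.inv(K)@[px[0],px[1],1]; v=R.from_quat(d["rotation"]).as_matrix()@[v[0],-v[1],-v[2]]
    return d["position"]+v*(z-d["position"][2])/v[2]
def proj(d,P):
    p=R.from_quat(d["rotation"]).inv().apply(np.atleast_2d(P)-d["position"]); K=d["camera_matrix"]
    return np.c_[K[0,2]+K[0,0]*p[:,0]/-p[:,2], K[1,2]+K[1,1]*p[:,1]/p[:,2]]
def quat(tz,ty):  # tool z along tz, tool y along ty
    z=np.array(tz,float); z/=np.linalg.norm(z); y=np.array(ty,float); y-=z*(y@z); y/=np.linalg.norm(y)
    return R.from_matrix(np.c_[np.cross(y,z),y,z]).as_quat()
E
python3 - <<'E'
from h import *
t=cam("top"); s=cam("scene")
f=lambda p,z: ray(t,(135+(p[0]-2)/5,145+(p[1]-2)/5),z)
g=lambda p,z: ray(s,(225+(p[0]-1.3)/3.6,90+(p[1]-1.3)/3.6),z)
def L(n,a,b): d=b-a; print(n,a.round(4),b.round(4),'mid',((a+b)/2).round(4),'ang',np.arctan2(d[1],d[0]).round(4),np.linalg.norm(d).round(4))
L('panel',f((82,58),.228),f((48,380),.228))
L('rod',f((80,220),.205),f((275,237),.213))
L('bar',f((575,235),.146),f((725,249),.146))
c=[f(p,.095) for p in((558,150),(755,170),(738,343),(542,325))]
for i in range(4): L('cov',c[i],c[(i+1)%4])
print('covmid',np.mean(c,0))
L('bar scene',g((103,404),.148),g((190,337),.148))
L('foot scene', g((230,275),.003),g((415,365),.003))
L('foot top', f((267,122),.003),f((240,395),.003))
for n in("hook_seat","rack","cover_handle","stand","gauge"):
  for k in("top","scene"):
    print(n,k,[np.round(x["xyz"],4).tolist() for x in models.pinpoint(k,n)[:3]])
E
```

```text
panel [0.6325 0.3666 0.228 ] [0.4352 0.3807 0.228 ] mid [0.5338 0.3736 0.228 ] ang 3.0703 0.1978
rod [0.5349 0.3705 0.205 ] [0.5247 0.2485 0.213 ] mid [0.5298 0.3095 0.209 ] ang -1.655 0.1227
bar [0.5341 0.0641 0.146 ] [ 0.5258 -0.034   0.146 ] mid [0.5299 0.015  0.146 ] ang -1.6555 0.0985
cov [0.5972 0.0768 0.095 ] [ 0.5848 -0.0577  0.095 ] mid [0.591  0.0095 0.095 ] ang -1.663 0.1351
cov [ 0.5848 -0.0577  0.095 ] [ 0.4666 -0.0463  0.095 ] mid [ 0.5257 -0.052   0.095 ] ang 3.0456 0.1187
cov [ 0.4666 -0.0463  0.095 ] [0.4778 0.0864 0.095 ] mid [0.4722 0.02   0.095 ] ang 1.4869 0.1332
cov [0.4778 0.0864 0.095 ] [0.5972 0.0768 0.095 ] mid [0.5375 0.0816 0.095 ] ang -0.08 0.1198
covmid [0.53161227 0.01478049 0.095     ]
bar scene [ 0.5319 -0.0382  0.148 ] [0.5411 0.0584 0.148 ] mid [0.5365 0.0101 0.148 ] ang 1.4759 0.097
foot scene [0.4313 0.3037 0.003 ] [0.6261 0.2891 0.003 ] mid [0.5287 0.2964 0.003 ] ang -0.0746 0.1953
foot top [0.6286 0.29   0.003 ] [0.4308 0.3046 0.003 ] mid [0.5297 0.2973 0.003 ] ang 3.068 0.1984
hook_seat top [[0.5273, 0.2774, 0.2035]]
hook_seat scene [[0.5224, 0.2827, 0.2043]]
rack top [[0.533, 0.3667, -0.0038]]
rack scene [[0.5329, 0.3669, -0.0013]]
cover_handle top [[0.2548, -0.3169, 0.145], [0.5326, 0.0124, 0.1461], [0.3484, -0.0962, 0.1425]]
cover_handle scene [[0.5364, 0.0205, 0.1442], [0.2617, 0.3457, 0.1444], [0.2543, -0.3105, 0.1426]]
stand top [[0.5687, -0.3207, -0.0019]]
stand scene [[0.5692, -0.3274, 0.0018], [0.7031, 0.0225, 0.0042], [0.7284, -0.1904, -0.0003]]
gauge top [[0.5671, -0.3254, 0.0173]]
gauge scene [[0.5667, -0.3279, 0.0163], [0.6833, -0.1178, 0.0011]]
```

```bash
cat > plan.py <<'E'
from h import *
a=1.485; u=np.array([np.cos(a),np.sin(a),0]); bar=np.array([.532,.0145,.1435])
b=1.498; rx=np.array([np.cos(b),np.sin(b),0]); seat=np.array([.5265,.281,.205])
D=[0,0,-1]
def opts():
    for side in(1,-1):
        for ys in(1,-1):
            for rot in(b-np.pi/2-a,b+np.pi/2-a):
                ty=ys*np.array([u[1],-u[0],0]); ty2=R.from_rotvec([0,0,rot]).apply(ty); u2=R.from_rotvec([0,0,rot]).apply(u)
                yield side,ys,rot,quat(D,ty),quat(D,ty2),side*.027*u,side*.027*u2
E
python3 - <<'E'
from plan import *
for s,ys,rot,q1,q2,o1,o2 in opts():
    j=kinematics.solve_ik(bar+o1+[0,0,-.002],q1); k=kinematics.solve_ik(seat-.075*rx+[0,0,.03]+o2,q2)
    print(s,ys,round(rot,2),None if j is None else np.round(j,2),None if k is None else np.round(k,2))
E
```

```text
1 1 -1.56 [-0.15  0.15  1.8  -0.    1.2  -0.06] [ 0.15  0.18  1.56 -0.    1.4   1.79]
1 1 1.58 [-0.15  0.15  1.8  -0.    1.2  -0.06] [ 0.17  0.06  1.7  -0.    1.38 -1.32]
1 -1 -1.56 None [ 0.15  0.18  1.56 -0.    1.4  -1.35]
1 -1 1.58 None [ 0.17  0.06  1.7  -0.    1.38  1.82]
-1 1 -1.56 [-0.25  0.13  1.81 -0.    1.2  -0.17] [ 0.17  0.06  1.7  -0.    1.38  1.82]
-1 1 1.58 [-0.25  0.13  1.81 -0.    1.2  -0.17] [ 0.15  0.18  1.56 -0.    1.4  -1.35]
-1 -1 -1.56 [-0.25  0.13  1.81 -0.    1.2   2.98] [ 0.17  0.06  1.7  -0.    1.38 -1.32]
-1 -1 1.58 [-0.25  0.13  1.81 -0.    1.2   2.98] [ 0.15  0.18  1.56 -0.    1.4   1.79]
```

Run:
```python
from plan import *
s,ys,rot,q1,q2,o1,o2=[o for o in opts() if o[0]==1 and o[1]==1 and o[2]>0][0]
g=bar+o1+[0,0,-.002]
r.movel(r.current_position()+[0,0,.05],v=.2)
r.move_pose(g+[0,0,.12],q1)
r.command_gripper(.05)
r.movel(g,v=.15)
r.command_gripper(0,45); r.pause(.2)
print(r.current_finger_gap(),r.current_grasp_force(),r.current_wrist_force(),r.current_clock())
r.movel(g+[0,0,.03],v=.06)
print(r.current_wrist_force(),r.current_ft_torque())
r.movel(g+[0,0,.125],v=.15)
print(r.current_wrist_force(),r.current_ft_torque(),r.current_finger_gap(),r.current_clock())
for c in("scene","top"): cv2.imwrite(f"pics/l_{c}.png",cam(c)["img"])
a=cv2.imread("pics/l_scene.png")[100:300,170:370]
cv2.imwrite("pics/l.png",cv2.resize(a,None,fx=3,fy=3,interpolation=cv2.INTER_CUBIC))
```

```text
0.008391161465867634 44.99916136264801 [1.02642589 0.71246217 0.10552736] 7.15
[-0.9016518  -0.09483389 -2.32820893] [ 0.06772572 -0.07867462 -0.02513455]
[ 0.1847118   0.25721192 -2.11210064] [-0.03707081 -0.02333396 -0.00476265] 0.008239556982994717 8.5833
```

View pics/l.png

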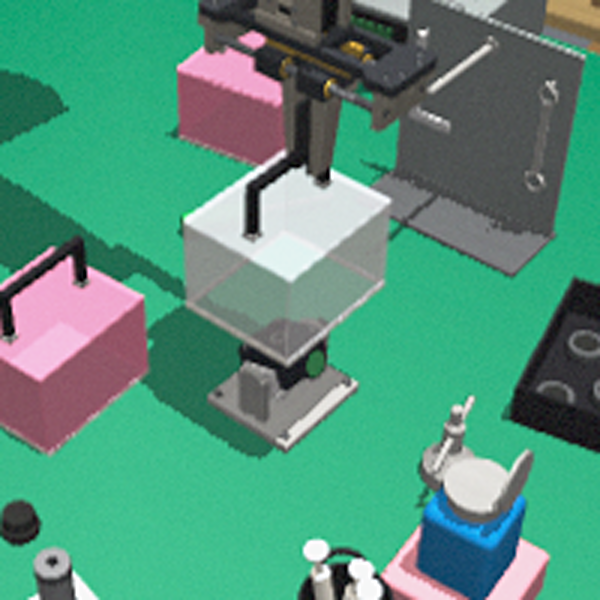

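The cover is held level above the housing (crop centre ~(285,260)), and the housing is exposed below at ~(285,370). On to the hook.

Run:
```python
from plan import *
s,ys,rot,q1,q2,o1,o2=[o for o in opts() if o[0]==1 and o[1]==1 and o[2]>0][0]
o2=o2+[0,0,-.002]
P=lambda x,h: seat+x*rx+o2+[0,0,h+.0045]   # h: bar underside above seat
r.move_pose(P(-.09,.058),q2)
r.movel(P(-.09,.028),v=.12)
for c in("scene","top"): cv2.imwrite(f"pics/p_{c}.png",cam(c)["img"])
print(r.current_wrist_force(),r.current_ft_torque(),r.current_clock())
a=cv2.imread("pics/p_scene.png")[70:220,230:380]; b_=cv2.imread("pics/p_top.png")[150:235,135:235]
im=np.zeros((600,800,3),np.uint8); im[:450,:450]=cv2.resize(a,(450,450),interpolation=2); b_=cv2.resize(b_,(350,298),interpolation=2); im[:298,450:]=b_
cv2.imwrite("pics/p.png",im)
```

```text
[-0.10446832  0.05172004 -1.87995612] [ 3.68055804e-05 -7.34272450e-02  4.81907168e-03] 10.3583
```

View pics/p.png

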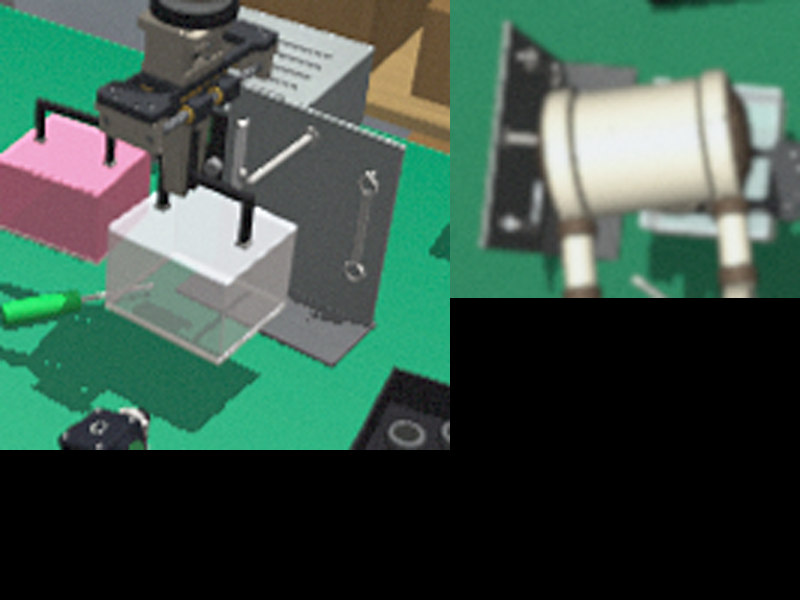

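Run:
```python
from plan import *
s,ys,rot,q1,q2,o1,o2=[o for o in opts() if o[0]==1 and o[1]==1 and o[2]>0][0]
o2=o2+[0,0,-.002]
P=lambda x,h: seat+x*rx+o2+[0,0,h+.0045]
print('expect',P(-.09,.028)-o2-[0,0,.002])
E_=[]
for i in range(3):
    d=cam("scene"); m=[x["xyz"] for x in models.pinpoint("scene","cover_handle")]
    m=[x for x in m if abs(x[1]-.19)<.04]; print(np.round(m,4))
# left/right extent of the handle legs at cover top seen in scene: expected vs picture
c=P(-.09,.028)-o2
for k in(-.046,.046): print(proj(d,c+[0,0,-.0485]+k*np.array([-rx[1],rx[0],0])))
```

```text
expect [0.51995412 0.19123836 0.2355    ]
[[0.5196 0.1924 0.2376]]
[[0.5205 0.1945 0.2405]]
[[0.5215 0.1957 0.2401]]
[[311.60833256 150.42669983]]
[[284.46692192 138.19320073]]
```

Run:
```python
from plan import *
s,ys,rot,q1,q2,o1,o2=[o for o in opts() if o[0]==1 and o[1]==1 and o[2]>0][0]
o2=o2+[0,0,-.002]
P=lambda x,h: seat+x*rx+o2+[0,0,h+.0045]
r.movel(P(-.03,.028),v=.1); print(r.current_wrist_force())
r.movel(P(0,.028),v=.1); print(r.current_wrist_force())
r.movel(P(0,.003),v=.06)
f0=r.current_wrist_force(); print(f0)
for h in np.arange(.002,-.0045,-.001):
    r.movel(P(0,h),v=.02); f=r.current_wrist_force(); print(round(h,4),f.round(2))
    if f[2]>f0[2]+1.5: break
r.command_gripper(.03); r.pause(.3)
cv2.imwrite("pics/r_scene.png",cam("scene")["img"])
print([(np.round(x["xyz"],3).tolist()) for x in models.pinpoint("scene","cover_handle")],r.current_wrist_force(),r.current_clock())
a=cv2.imread("pics/r_scene.png")[70:220,230:380]; cv2.imwrite("pics/r.png",cv2.resize(a,(600,600),interpolation=2))
```

```text
[ 0.78196576 -0.00692271 -1.90074083]
[ 0.18616902 -0.75411551 -2.17374322]
[ 1.06896644e+00  8.00858448e-05 -1.81747552e+00]
0.002 [ 0.01 -0.59 -1.34]
0.001 [ 0.73  0.   -3.07]
0.0 [ 1.01 -0.47 -1.63]
-0.001 [-2.02 -1.4   2.29]
[[0.526, 0.284, 0.207], [0.351, -0.102, 0.143], [0.257, -0.314, 0.142], [0.262, 0.348, 0.143], [0.683, -0.117, 0.003]] [ 0.04332694 -0.02891295  0.24450488] 14.325
```

View pics/r.png

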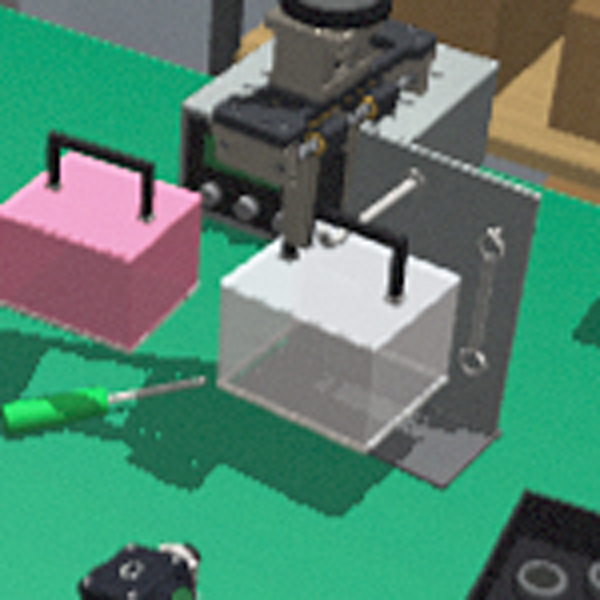

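The cover hangs level on the hook (crop: bar (300–405, 225–240) over the rod). I'll retreat, move to above the gauge and look at the housing.

Run:
```python
from plan import *
p=r.current_position()
r.movel(p+[0,0,.09],v=.12)
q=quat(D,[1,0,0])
cands=[quat(D,R.from_euler('z',y).apply([1,0,0])) for y in np.arange(0,6.28,.52)]
G=np.array([.5672,-.3262,.14])
best=None
for y,c in zip(np.arange(0,6.28,.52),cands):
    j=kinematics.solve_ik(G+[0,0,.1],c)
    n=np.array([-np.sin(.25),0,np.cos(.25)])
    sp=np.array([.52,.012,.071]); k=kinematics.solve_ik(sp+n*.15,quat(-n,R.from_euler('z',y).apply([1,0,0])))
    print(round(y,2),None if j is None else np.round(j,2),None if k is None else np.round(k,2))
r.move_pose(G+[0,0,.1],quat(D,[1,0,0]))
for c in("scene","top"):
    d=cam(c); cv2.imwrite(f"pics/m_{c}.png",d["img"])
    for n in("housing","spot","holder","gauge","stand","cover_handle"):
        print(c,n,[(np.round(x["xyz"],4).tolist(),round(x["confidence"],2)) for x in models.pinpoint(c,n)[:2]])
    print(proj(d,[[.532,.0145,.06]]))
print(r.current_clock())
a=cv2.imread("pics/m_scene.png"); b_=cv2.imread("pics/m_top.png")
im=np.zeros((500,800,3),np.uint8)
im[:400,:400]=cv2.resize(a[185:250,232:297],(400,400),interpolation=2); im[:400,400:]=cv2.resize(b_[165:225,237:297],(400,400),interpolation=2)
cv2.imwrite("pics/m.png",im)
```

```text
0.0 [-0.71  0.36  1.34 -0.    1.44 -0.71] [-0.27 -0.28  2.07  0.07  1.12 -0.29]
0.52 [-0.71  0.36  1.34 -0.    1.44 -1.23] [-0.27 -0.28  2.07  0.07  1.12 -0.83]
1.04 [-0.71  0.36  1.34 -0.    1.44 -1.75] [-0.27 -0.28  2.07  0.07  1.12 -1.35]
1.56 [-0.71  0.36  1.34 -0.    1.44 -2.27] [-0.27 -0.28  2.07  0.07  1.12 -1.85]
2.08 [-0.71  0.36  1.34 -0.    1.44 -2.79] [-0.27 -0.28  2.07  0.07  1.12 -2.36]
2.6 [-0.71  0.36  1.34 -0.    1.44  2.98] [-0.27 -0.28  2.07  0.07  1.12 -2.88]
3.12 [-0.71  0.36  1.34 -0.    1.44  2.46] [-0.27 -0.28  2.07  0.07  1.12  2.87]
3.64 [-0.71  0.36  1.34 -0.    1.44  1.94] [-0.27 -0.28  2.07  0.07  1.12  2.34]
4.16 [-0.71  0.36  1.34 -0.    1.44  1.42] [-0.27 -0.28  2.07  0.07  1.12  1.82]
4.68 [-0.71  0.36  1.34 -0.    1.44  0.9 ] [-0.27 -0.28  2.07  0.07  1.12  1.31]
5.2 [-0.71  0.36  1.34 -0.    1.44  0.38] [-0.27 -0.28  2.07  0.07  1.12  0.8 ]
5.72 [-0.71  0.36  1.34 -0.    1.44 -0.14] [-0.27 -0.28  2.07  0.07  1.12  0.28]
6.24 [-0.71  0.36  1.34 -0.    1.44 -0.66] [-0.27 -0.28  2.07  0.07  1.12 -0.25]
scene housing [([0.5323, 0.017, 0.0518], 0.97)]
scene spot [([0.5247, 0.0162, 0.0707], 0.93)]
scene holder [([0.5324, 0.013, 0.0009], 0.83), ([0.5643, -0.3279, 0.0151], 0.55)]
scene gauge [([0.5644, -0.3264, 0.0173], 0.8)]
scene stand [([0.5645, -0.3247, -0.002], 0.75)]
scene cover_handle [([0.2622, 0.3496, 0.1478], 0.97), ([0.5315, 0.2842, 0.2115], 0.75)]
[[264.44345541 215.50594778]]
top housing [([0.5355, 0.0163, 0.0462], 0.68)]
top spot [([0.5328, 0.2794, 0.0638], 0.67), ([0.5279, 0.0162, 0.0675], 0.58)]
top holder [([0.531, 0.0157, 0.001], 0.62), ([0.7714, -0.0912, 0.0488], 0.28)]
top gauge [([0.5644, -0.3261, 0.0167], 0.63), ([0.5699, -0.3205, 0.0035], 0.45)]
top stand [([0.5677, -0.3239, 0.0004], 0.55)]
top cover_handle [([0.2552, -0.3154, 0.1453], 0.93), ([0.5263, 0.2792, 0.2127], 0.88)]
[[264.0807281  194.74409795]]
18.125
```

View pics/m.png

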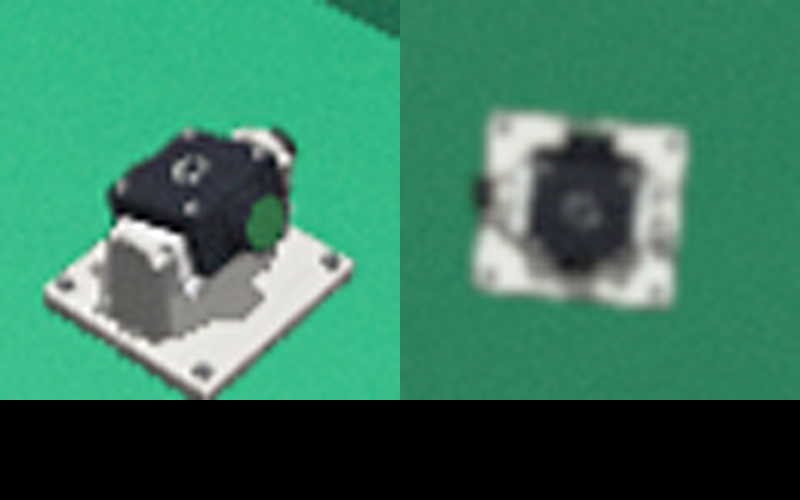

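The scene view shows the housing with its ring at crop (190,168) and face screws at (122,187), (188,133), (258,153) and (190,207). I'll average frames and fit the tilt from these plus the base corners.

Run:
```python
from plan import *
import pickle
from scipy.ndimage import maximum_filter
im=np.zeros((600,800,3),np.uint8); out={}
for c,(x0,y0,w,k),(X,Y) in(("scene",(232,187,62,7),(0,0)),("top",(244,172,44,8),(440,0))):
    ds=[cam(c) for _ in range(10)]; A=np.mean([d["img"].astype(np.float32) for d in ds],0); out[c]=(ds[0],A)
    crop=A[y0:y0+w,x0:x0+w]
    M=np.float32([[1/k,0,x0+.5/k-.5],[0,1/k,y0+.5/k-.5]])
    up=cv2.warpAffine(A,M,(w*k,w*k),flags=cv2.INTER_CUBIC|cv2.WARP_INVERSE_MAP)
    g=cv2.cvtColor(up,cv2.COLOR_BGR2GRAY); l=cv2.GaussianBlur(g,(0,0),.5*k)-cv2.GaussianBlur(g,(0,0),1.6*k)
    big=cv2.GaussianBlur(g,(0,0),3*k)
    pk=np.argwhere((maximum_filter(l,2*k)==l)&(l>3)&(big<115))
    up=np.clip(up,0,255).astype(np.uint8); n=min(w*k,800-X)
    for i,(yy,xx) in enumerate(pk):
        cv2.circle(up,(int(xx),int(yy)),1,(0,0,255),-1); cv2.putText(up,str(i),(int(xx)+3,int(yy)-3),0,.35,(0,255,255),1)
        print(c,i,np.round((x0+(xx+.5)/k-.5,y0+(yy+.5)/k-.5),2),round(float(l[yy,xx]),1))
    im[Y:Y+w*k,X:X+n]=up[:,:n]
pickle.dump(out,open("avg.pkl","wb")); cv2.imwrite("pics/n.png",im)
```

```text
scene 0 [262.   205.86] 27.8
scene 1 [256.   208.86] 23.5
scene 2 [273.29 209.57] 25.4
scene 3 [254.   209.86] 20.2
scene 4 [264.43 211.29] 33.7
scene 5 [260.43 212.14] 60.9
scene 6 [270.43 213.  ] 3.1
scene 7 [263.   213.43] 45.3
scene 8 [279.14 213.86] 16.0
scene 9 [251.29 214.86] 29.0
scene 10 [256.   216.71] 4.7
scene 11 [262.43 218.29] 66.8
scene 12 [273.57 218.57] 16.4
scene 13 [272.43 221.71] 17.2
scene 14 [271.43 226.86] 25.2
scene 15 [268.43 228.71] 23.8
top 0 [267.19 183.31] 27.1
top 1 [245.69 193.56] 5.4
top 2 [262.56 194.69] 17.4
top 3 [265.44 197.44] 18.9
```

View pics/n.png

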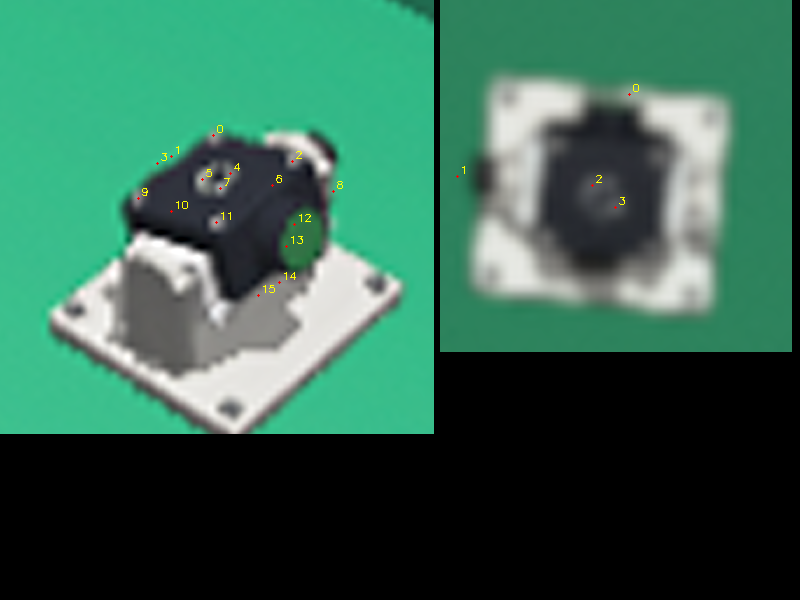

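```bash
cat > fit.py <<'E'
from plan import *
import pickle
from scipy.optimize import least_squares
o=pickle.load(open("avg.pkl","rb")); S,T=o["scene"][0],o["top"][0]
sc=np.array([(262.,205.86),(273.29,209.57),(251.29,214.86),(262.43,218.29)]); ring=np.array([262.57,212.])
fs=lambda p:np.array([232+(p[0]+.5)/7-.5,187+(p[1]+.5)/7-.5]); ft=lambda p:np.array([244+(p[0]-439.5)/8-.5,172+(p[1]+.5)/8-.5])
bs=np.array([fs(p) for p in((50,318),(402,290),(235,430))]); bt=np.array([ft(p) for p in((490,78),(728,98),(713,314),(472,292))]); rt=ft((602,198))
sg=np.array([(1,1),(1,-1),(-1,1),(-1,-1)])
def nn(P,Q): return Q[np.argmin(np.linalg.norm(P[:,None]-Q[None],axis=2),1)]
def model(v):
    ox,oy,yaw,t,d=v[:5]; H=R.from_euler('z',yaw); F=H*R.from_euler('y',-t)
    O=np.array([ox,oy,0])
    ax=O+[0,0,.05]
    return O+H.apply(np.c_[sg*[.048,.053],[.01]*4]), ax+F.apply(np.c_[sg*[.027-d,.029-v[9]],[.022]*4]), ax+F.apply([0,0,.022]), F
def res(v,w=1):
    B,C,P,F=model(v); a,b_=v[5:7],v[7:9]
    pb=proj(S,B)+a; 
    e=[(nn(bs,pb)-bs)/.7,(nn(bt,proj(T,B)+b_)-bt)/.5,(nn(sc,proj(S,C)+a)-sc)/.3,(proj(S,P)+a-ring)/.4,(proj(T,P)+b_-rt)/.4]
    return np.r_[np.concatenate([x.ravel() for x in e]),a/.8,b_/.8,(v[4]-v[9])/.0005]
if __name__=="__main__":
    for t0 in(.12,.24,.36):
        s=least_squares(res,[.532,.0145,-.086,t0,.005,0,0,0,0,.005]); cv=np.linalg.inv(s.jac.T@s.jac)
        print(s.x.round(4),'cost',s.cost.round(2),'sd',np.sqrt(np.diag(cv))[:5].round(4),'spot',model(s.x)[2].round(4))
    np.set_printoptions(suppress=True); print(s.fun.round(1))
E
python3 fit.py
```

```text
[ 0.5318  0.0134 -0.0838  0.2845  0.0065 -0.123   0.422  -0.3703 -0.0587
  0.0063] cost 5.67 sd [0.0019 0.002  0.009  0.0234 0.0005] spot [0.5256 0.0139 0.0711]
[ 0.5318  0.0134 -0.0838  0.2845  0.0065 -0.123   0.422  -0.3703 -0.0587
  0.0063] cost 5.67 sd [0.0019 0.002  0.009  0.0234 0.0005] spot [0.5256 0.0139 0.0711]
[ 0.5318  0.0134 -0.0838  0.2845  0.0065 -0.123   0.422  -0.3703 -0.0587
  0.0063] cost 5.67 sd [0.0019 0.002  0.009  0.0234 0.0005] spot [0.5256 0.0139 0.0711]
[-1.1 -0.6  0.1 -1.6 -0.1  0.7  0.9  0.3 -0.3  0.8 -1.2 -0.5  0.4 -0.4
 -0.   0.9  0.2 -0.6 -0.  -0.2  0.8  0.1 -0.6  0.2  0.4 -0.2 -0.2  0.5
 -0.5 -0.1  0.4]
```

The fit gives a tilt of 0.285 ± 0.023 rad and a spot near (0.526, 0.0145, 0.071). Next, pick up the gauge.

```bash
cat > press.py <<'E'
from h import *
t=.285; yaw=-.085
F=R.from_euler('z',yaw)*R.from_euler('y',-t); n=F.apply([0,0,1])
qp=quat(-n,[1,0,0])
L=.097+.010-.002   # TCP above the free tip end, along axis (grasp at gauge z .097)
E
python3 - <<'E'
from press import *
G=np.array([.5660,-.3264,.110]); q=quat([0,0,-1],[1,0,0])
r.movel(G+[0,0,.13],rot=q,v=.2)
r.command_gripper(.05); r.movel(G,v=.15)
r.command_gripper(0,35); r.pause(.2)
print(r.current_finger_gap(),r.current_grasp_force(),r.current_wrist_force(),r.current_position())
r.movel(G+[0,0,.02],v=.05); print(r.current_wrist_force())
r.movel(G+[0,0,.12],v=.15); print(r.current_finger_gap(),r.current_wrist_force())
spot=np.array([.526,.0147,.0711])
r.move_pose(spot+n*(L+.06)+[0,0,.05],qp)
r.movel(spot+n*(L+.025),v=.15)
r.pause(.3)
fs=[]
for i in range(15): fs.append(r.current_wrist_force()); r.pause(.02)
print('F',np.mean(fs,0),np.std(fs,0),r.current_clock())
tip=spot+n*.025; A=[]
for c in("scene","top","scene","scene"):
    d=cam(c)
    for nm in("probe_tip","gauge","spot"):
        print(c,nm,[(np.round(x["xyz"],4).tolist(),round(x["confidence"],2)) for x in models.pinpoint(c,nm)[:2]])
print('tip exp',tip,'gauge exp',spot+n*.035)
A=np.mean([cam("scene")["img"].astype(np.float32) for _ in range(8)],0)
print(proj(cam("scene"),[tip,spot]))
import pickle; pickle.dump(A,open("pre.pkl","wb"))
a=A[150:225,225:325]; cv2.imwrite("pics/pre.png",cv2.resize(a,None,fx=8,fy=8,interpolation=cv2.INTER_CUBIC))
E
```

```text
0.024513723768084673 34.990848898887634 [0.11790393 0.18279309 3.22782825] [ 0.56620795 -0.32661665  0.11050761]
[ 0.37320204 -0.29025633 -2.59042735]
0.02445240591789969 [-0.66431084  0.13948861 -2.64484384]
F [ 0.01062257  0.07550115 -1.60705062] [0.43260148 0.56005542 0.4469729 ] 25.55
scene probe_tip [([0.5238, 0.2819, 0.207], 0.32), ([0.5292, 0.2827, 0.2115], 0.18)]
scene gauge [([0.5132, 0.0158, 0.1062], 0.84)]
scene spot [([0.5333, 0.0141, 0.0521], 0.74), ([0.5257, 0.0198, 0.0706], 0.56)]
top probe_tip []
top gauge []
top spot [([0.5256, 0.0144, 0.0691], 0.65)]
scene probe_tip []
scene gauge [([0.5127, 0.0133, 0.104], 0.52)]
scene spot [([0.5256, 0.0193, 0.0704], 0.61), ([0.7291, -0.1915, -0.0006], 0.61)]
scene probe_tip []
scene gauge [([0.7, 0.0209, 0.0024], 0.6), ([0.515, 0.0132, 0.1055], 0.54)]
scene spot [([0.523, 0.0191, 0.0693], 0.94)]
tip exp [0.51899644 0.01529674 0.09509154] gauge exp [0.51619502 0.01553544 0.10468816]
[[260.85533681 203.82002239]
 [262.72951042 211.57286505]][ WARN:0@13.479] global loadsave.cpp:1063 imwrite_ Unsupported depth image for selected encoder is fallbacked to CV_8U.
```

View pics/pre.png

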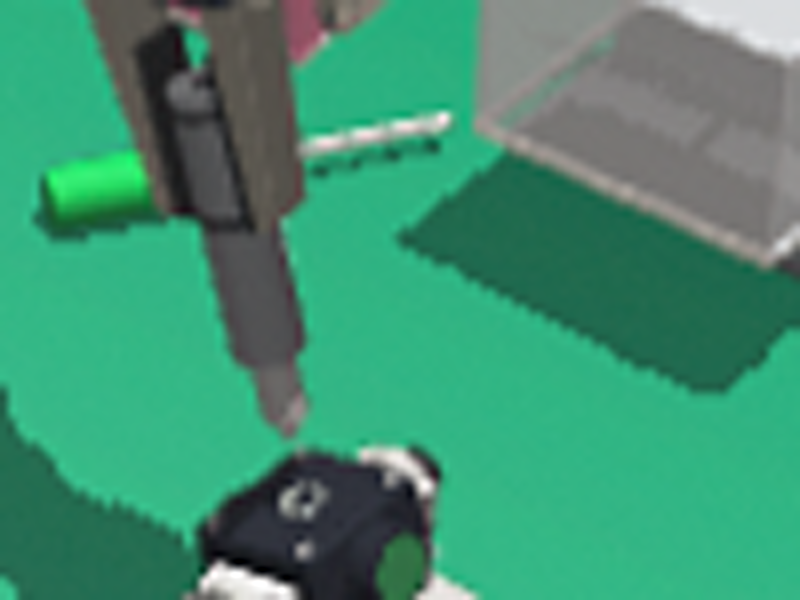

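Tip at crop (290,432), within 0.3 px of its predicted position. Ring at (303,498), about 1 mm from the assumed spot. I'll correct for that and press gently with force averaging.

Run:
```python
from press import *
spot=np.array([.526,.0147,.0711]); d=cam("scene")
p=proj(d,spot)[0]; new=ray(d,p+[-.2,.3],.0711); print('spot->',new.round(4)); spot=new
def F_(k=25):
    f=[]
    for i in range(k): f.append(r.current_wrist_force()); r.pause(.02)
    return np.mean(f,0)
r.movel(spot+n*(L+.006),v=.05); r.pause(.2); f0=F_(40); print('f0',f0.round(2))
X=[];Y=[]
for h in [.003,.001,0,-.001,-.002,-.003,-.004,-.005,-.006]:
    r.movel(spot+n*(L+h),v=.02); r.pause(.1); df=F_()-f0; fn=df@n; X.append(h);Y.append(fn)
    print(h,'Fn',round(fn,2),'lat',(df-fn*n).round(2),'mom',r.current_ft_torque().round(3))
    if fn>2.3: break
print(((r.current_position()-spot)@n-L),r.current_clock()); np.save("spot.npy",spot)
```

```text
spot-> [0.5262 0.0134 0.0711]
f0 [ 0.1  -0.02 -1.68]
0.003 Fn 0.2 lat [ 0.   -0.08  0.  ] mom [ 0.026  0.121 -0.004]
0.001 Fn 0.25 lat [0.09 0.1  0.02] mom [-0.019  0.141  0.034]
0 Fn 1.0 lat [ 0.19 -0.08  0.06] mom [-0.065  0.029 -0.061]
-0.001 Fn 1.54 lat [ 0.48 -0.02  0.14] mom [-0.04  -0.011 -0.011]
-0.002 Fn 1.7 lat [0.56 0.03 0.16] mom [-0.01  -0.021 -0.009]
-0.003 Fn 2.34 lat [ 0.5  -0.18  0.15] mom [-0.035 -0.016 -0.027]
-0.0029691392472501466 32.9
```

Run:
```python
from press import *
f=[]
for i in range(30): f.append(r.current_wrist_force()); r.pause(.02)
print('Fn',(np.mean(f,0)-[.1,-.02,-1.68])@n)
d=cam("scene"); print([np.round(x["xyz"],3).tolist() for x in models.pinpoint("scene","cover_handle") if x["xyz"][2]>.17], [np.round(x["xyz"],3).tolist() for x in models.pinpoint("scene","gauge")[:1]], r.current_clock())
print(r.sign_off())
```

```text
Fn 2.4287379432409435
[[0.532, 0.283, 0.211]] [[0.519, 0.013, 0.079]] 33.55
the job is handed in; nothing more can be done
None
```

The job is handed in at about 34 s: the cover hangs by its handle on the long hook, and the gauge is still held on the marked spot at about 2.4 N, roughly half its tip travel; I estimated the face tilt from the images (0.285 ± 0.02 rad), and I did not check the tip inside the ring by picture after contact.

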